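# Torch check of an oblong dish's rim on a coasting banding wheel

## Task

Check the rim of the oblong dish for cracks: push the dish round so that it and the banding wheel under it coast at about one turn in six seconds (one in five to one in ten will do), and with the pen torch from the tool block, lens down, light the rim from one to four centimetres above it. Keep the lens over the rim, to about a centimetre, at the side of the wheel nearest to you, moving in and out with the rim as it passes, for ten seconds without a break and without touching the turning dish or the wheel, so that the whole rim goes by. Then put the torch back in its hole lens down and let go; the wheel may run on, the dish must stay in the middle of the wheel, and the mug, jar and cup are left standing where they are.

Things in the scene. Friction and masses are not known exactly. Their poses are not given: they have to be found in the camera images.
- wheel: banding wheel (low decorating turntable, fixed to the table): dark cast foot, 180 mm across, and a round aluminium head, 240 mm across and 20 mm thick, its top with a thin rubber mat 94 mm above the table. Its x and y axes are the world's. Origin: on the turning axis, at table height
- wheel_top (a point): centre of the wheel's mat, 94 mm above the table. The head (2.6 kg, inertia about 0.019 kg m2) turns without end, either way, about the vertical on a ball bearing with little friction: with the dish on it and turning at 0.9 rad/s it loses about 0.012 rad/s each second (nominal). This point does not turn; the dish's yaw tells the turning
- dish: oblong dish of pale unglazed clay, loose in the middle of the wheel's mat (within 4 mm), turning with it: 224 mm long (its x axis), 124 mm wide (y), 45 mm high, about 0.8 kg, inertia about 0.005 kg m2. Two straight sides 100 mm long joined by half-round ends of outer radius 62 mm; upright walls 8 mm thick, with a rounded lip of 11 mm. Origin: centre of the underside
- dish_end_a (a point): centre of the half-round end at the dish's +x: 50 mm from its origin along x, at rim height, 45 mm up. The rim's centre line is the half circle of radius 58 mm round this point, and along the straight sides it runs 58 mm from the dish's x axis
- dish_end_b (a point): the same for the other end, 50 mm from the dish's origin along its -x, 45 mm up
- block: wooden tool block fixed to the table, 130 mm (x) by 72 mm (y) by 50 mm high, with one round hole for the torch and behind it two upright needle-tool handles of 10 mm, ending 90 mm above the table, 72 mm along x from the hole's centre and 18 mm to either side. Origin: centre of its underside
- block_hole (a point): centre of the torch hole's mouth, on the block's top, 50 mm above the table: hole 34 mm across with a 3 mm chamfer, 40 mm deep (flat floor 10 mm above the table). Axes as the block's
- torch: pen torch, 0.14 kg, 152 mm long, standing lens down in the hole: head 30 mm across for the 30 mm next to the lens, then a dark barrel 27 mm across up to 144 mm, a rubber button at the end. Grip it across the barrel 105 to 120 mm from the lens. Origin: centre of the lens; z runs from the lens to the button end, so up when it stands lens down. It needs no switching on
- torch_lens (a point): centre of the torch's lens, the same point as the torch's origin
- mug: a black mug, about 80 mm across and 88 mm high, standing on the table, to be left alone. Origin: centre of its underside
- jar: a small lidded glass jar, 64 mm across and 75 mm high, standing on the table, to be left alone. Origin: centre of its underside
- cup: a blue plastic cup, 80 mm across the rim and 105 mm high, standing on the table, to be left alone. Origin: centre of its underside
Mind the look-alikes: they are no part of the job. Leave any green or red look-alike of the dish alone.

How it is judged:
By the outcome, as a careful person would: the job done as asked, in the order asked, and still so for the second after the job is handed in, with the robot touching nothing.
It also fails if it takes over 69 s, if anything falls off the work surface, if the arm or the gripper's body presses on something with over 40 N, if the wrist force passes 120 N, or if a joint passes its speed limit or range.

## Robot

A 6-joint arm with a two-finger parallel gripper is mounted at the origin on the work surface. World frame = base frame: x ahead of the robot, y to its left, z up, the work surface at z = 0. Lengths are in m, angles in degrees, forces in N, time in s.
With the tool pointing down it reaches from about 0.4 to 0.825 m from the base axis. Payload 7 kg.
Tool frame: the origin (TCP) lies on the centre line of the jaws, within the pads' length; the fingertips stand 19 mm ahead of it and the grasp point (between the pads) is the TCP (r.tips_ahead is the distance from the TCP to the fingertips, in m); z points along the fingers, y is the line along which they close (so a half turn about z gives the same grasp; the last joint's range is limited). The gripper opens to 88 mm and grips with 3 to 60 N. Pads are 19 mm wide; open, the fingers measure 130 mm over their backs; the gripper's body (78 mm by 193 mm) begins 47 mm behind the grasp point.
Start: joints at [-59.181, 20.546, 0.682, 0, -70.136, -16.507], TCP at [0.167, -0.654, 0.246] pointing down, gripper open.
Joint ranges: [-176.03, 176.03], [-82.01, 121.73], [-58.28, 71.71], [-173.87, 95.51], [-174.79, -0.11], [-173.66, 173.66]. Speed limits (degrees/s): [136.94, 136.94, 172.46, 180, 180, 180].

## Interface

Orientations are given as [roll, pitch, yaw] about the fixed x, y, z axes, in that order (R = Rz(yaw) Ry(pitch) Rx(roll)).
In Python, from plant import r, viewer, close_job gives the robot as it stands. The module is installed in compiled form; this text tells all that it offers.
- The arm moves only by the tool arm_command, never from a script. Its arguments are lists of equal length, an entry for each row: "travel": the shift along the world's x, y, z scaled (see below), a list of three; "delta_rot": the turn, a rotation vector about the world's x, y, z scaled (see below), a list of three. In form: {"travel": [[dx, dy, dz], ...], "delta_rot": [[rx, ry, rz], ...]}. A call has 1 to 20 rows; each row is the pose to reach, as a shift and turn from the pose commanded when the call began; what a row does not reach only later rows make up. The controller multiplies each number of a shift by 0.5 m and each number of a turn by 90 degrees. A row lasts 1/8 s, in which the tool goes at most 62.5 mm and 10.7 degrees, less where a joint would pass 70% of its speed; a pose out of reach is approached as far as the arm can. A call with a number of a shift or a turn outside -1 to 1 is refused whole. A call with a gripper value outside its range is refused whole. "grip" is the opening, from 0 (shut) to 1 (fully open), set as the call begins (left out, the last holds). The fingers move at their own pace and stop on an object; "newtons" is the grip in N (left out, the last holds). Time passes only in rows, so rows that repeat a pose let the fingers close. It gives the time, the measured TCP pose, the force, the opening and the grip force at its end, in the units of the state.
- r.get_state(): the state, without advancing time (a new reading comes with each control period).
- viewer.capture(name): name is "scene" or "top" or "wrist"; returns a dict with "img" (420x560x3 uint8, red, green, blue), "camera_matrix" (3x3 intrinsics, pixels), "R" (3x3) and "t" (3): a world point X has camera coordinates R X + t; the wrist camera has in their place "mount" (4x4, takes a point from camera to tool coordinates, whose origin is the TCP and whose axes are the flange's). Camera axes: x right, y down, z forward; pixel columns grow to the right and rows downward; lengths in m; the calibration is good to about 2 mm. The wrist camera is an equidistant fisheye: a pixel r from the principal point sees the ray r / f radians off the axis. A picture is of the moment at which its call begins: read the wrist's pose just before it. There is no depth.
- close_job(): hands the job in; it is judged then, once.
The state is a dict: "time_s": time; "joints": joint angles; "qd": joint speeds; "joint_torque": joint torques, N m; "tcp_pos": TCP position; "eef_rot": TCP orientation; "contact_force": force on the tool from outside, world axes, zero at the start; "moment": the same for the moment, N m; "gripper_width": finger opening in m; "gripper_force": force on a finger pad.
Only numpy, scipy, OpenCV 4.12 (cv2) and the standard library are available. Lean on these libraries where they do the work, as an engineer would, in place of code of your own. Each camera call takes 0.05 s, during which the arm holds its last target. There are 200 camera calls.

## Working session

There is one attempt and no reset: what is moved stays moved. The work goes in short steps, Python scripts to look and compute and a tool call to move; the robot and the scene stay as the last step left them, time stands still between calls to the robot, and variables do not carry over. Pictures are saved under pics/ and viewed, at most 10 in all, crops included, and the job is handed in when it is done.

Besides the shell and the picture viewer there is one more tool, called after ">>>" as name(argument=value, ...) on one line, values as JSON. arm_command: Moves the arm, as the interface text tells. Shifts and turns lie within -1 to 1; 1 stands for 0.5 m of shift or 90 degrees of turn. Its arguments: {"type":"object","properties":{"travel":{"type":"array"},"delta_rot":{"type":"array"},"grip":{"type":"number"},"newtons":{"type":"number"}},"required":["travel","delta_rot"]}

```bash
mkdir -p pics; python3 - <<'E'
from plant import r, viewer
import cv2,numpy as np
s=r.get_state();print(s)
a=viewer.capture("scene");b=viewer.capture("top")
for n,c in(("scene",a),("top",b)):
    cv2.imwrite(f"pics/{n}0.png",c["img"][:,:,::-1]);print(n,c["camera_matrix"],c["R"],c["t"])
np.savez("c0.npz",s=a["img"],t=b["img"])
E
```

```text
{'time_s': 0.0, 'joints': array([-5.91815820e+01,  2.05909909e+01,  6.34057683e-01, -1.87524462e-02,
       -7.01348718e+01, -1.65054921e+01]), 'qd': array([-0.07680167, -0.0560375 ,  0.01262928, -0.10152127,  0.02121131,
       -0.08311613]), 'joint_torque': array([ 1.78894206e-03, -5.82718492e+01,  2.93050539e+01,  6.99776441e+00,
        6.57933037e-03, -1.67744938e-04]), 'tcp_pos': array([ 0.16671681, -0.65362617,  0.24463412]), 'eef_rot': array([ 1.79906969e+02, -9.18271648e-03, -1.65693453e+02]), 'contact_force': array([-0.61397923,  0.4601008 , -0.08610456]), 'moment': array([-0.03435514,  0.05449098,  0.01731387]), 'gripper_force': 0.0, 'gripper_width': 0.08801422896977305}
scene [[438.13683171   0.         282.74009448]
 [  0.         438.13683171 211.34629403]
 [  0.           0.           1.        ]] [[-0.87015196  0.49233556  0.02100602]
 [ 0.3040297   0.56991181 -0.76339143]
 [-0.38781633 -0.6578801  -0.64559451]] [ 0.44775287 -0.0520188   1.15287538]
top [[405.63960353   0.         278.83876796]
 [  0.         405.63960353 213.19261883]
 [  0.           0.           1.        ]] [[ 0.01813626 -0.99975438 -0.01273767]
 [-0.98662088 -0.01583068 -0.16226099]
 [ 0.16201949  0.01551005 -0.98666566]] [-0.02736562  0.51300084  0.78122141]
```

View pics/scene0.png

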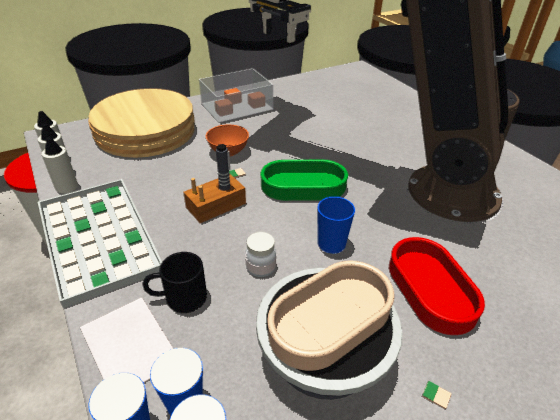

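View pics/top0.png

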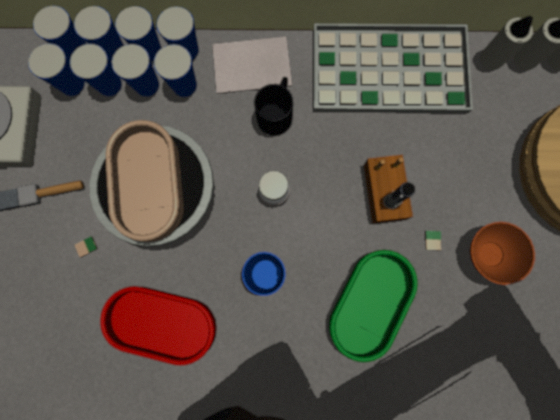

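The scene view shows the dish on the wheel at (330,320), with the torch at (223,168) and the needle handles left of it. In the top view the wheel is at (152,185), the block at (390,188), the torch top at about (404,190), the jar at (273,187), the cup at (264,272) and the mug at (273,108).

```bash
cat > h.py <<'E'
import numpy as np,cv2,json
from plant import r,viewer
def cap(n):
    c=viewer.capture(n);return c
def ray(c,uv):
    K,R,t=c["camera_matrix"],c["R"],c["t"]
    uv=np.atleast_2d(uv).astype(float)
    d=np.c_[uv,np.ones(len(uv))]@np.linalg.inv(K).T@R
    return -R.T@t,d
def plane(c,uv,z):
    o,d=ray(c,uv);return (o+d*((z-o[2])/d[:,2])[:,None])[:,:2]
def proj(c,X):
    p=(np.atleast_2d(X)@c["R"].T+c["t"])@c["camera_matrix"].T;return p[:,:2]/p[:,2:]
def tri(c1,u1,c2,u2):
    o1,d1=ray(c1,u1);o2,d2=ray(c2,u2);d1=d1[0];d2=d2[0]
    s=np.linalg.lstsq(np.c_[d1,-d2],o2-o1,rcond=None)[0]
    a,b=o1+s[0]*d1,o2+s[1]*d2;return (a+b)/2,np.linalg.norm(a-b)
def claymask(img,near=None):
    h=cv2.cvtColor(img,cv2.COLOR_RGB2HSV)
    m=cv2.inRange(h,(3,45,90),(22,160,255))
    m=cv2.morphologyEx(m,cv2.MORPH_OPEN,np.ones((3,3)))
    n,l,s,_=cv2.connectedComponentsWithStats(m)
    return l,s
E
python3 - <<'E'
from h import *
a=cap("scene");b=cap("top")
print("cams",ray(a,[0,0])[0],ray(b,[0,0])[0])
for n,c,bx in(("top",b,(80,110,220,250)),("scene",a,(250,255,410,390))):
    l,s=claymask(c["img"]);print(n,[x.tolist() for x in s[1:] if x[4]>150])
# block: orange-brown mask in top
img=b["img"];print(img[205,385],img[170,375],img[188,405],img[150,140],img[190,200],img[130,190],a["img"][320,300],a["img"][200,200],a["img"][170,223])
for n,c,(x0,y0,x1,y1) in(("top",b,(345,140,435,240)),("scene",a,(170,130,260,230))):
    cv2.imwrite(f"pics/{n}crop.png",cv2.resize(c["img"][y0:y1,x0:x1,::-1],None,fx=6,fy=6,interpolation=cv2.INTER_CUBIC))
E
python3 -c "
import cv2,numpy as np
a=cv2.imread('pics/topcrop.png');b=cv2.imread('pics/scenecrop.png')
o=np.zeros((600,800,3),np.uint8);a=cv2.resize(a,(400,444));b=cv2.resize(b,(400,444));o[:444,:400]=a;o[:444,400:]=b;cv2.imwrite('pics/crops.png',o[:444])"
```

```text
cams [0.8525322  0.56765524 0.69517381] [ 0.38006056 -0.03135453  0.85369579]
top [[537, 105, 23, 104, 1656], [105, 120, 74, 121, 6662], [35, 180, 46, 16, 363], [75, 241, 13, 16, 153]]
scene [[373, 12, 35, 13, 319], [88, 88, 106, 70, 3272], [215, 91, 26, 25, 393], [248, 92, 17, 16, 231], [267, 261, 128, 109, 9510], [434, 388, 17, 20, 241]]
[42 35 26] [86 50 14] [20 17 16] [161 133 106] [17 16 18] [103 101  95] [249 231 195] [122  82  23] [35 40 41]
```

View pics/crops.png

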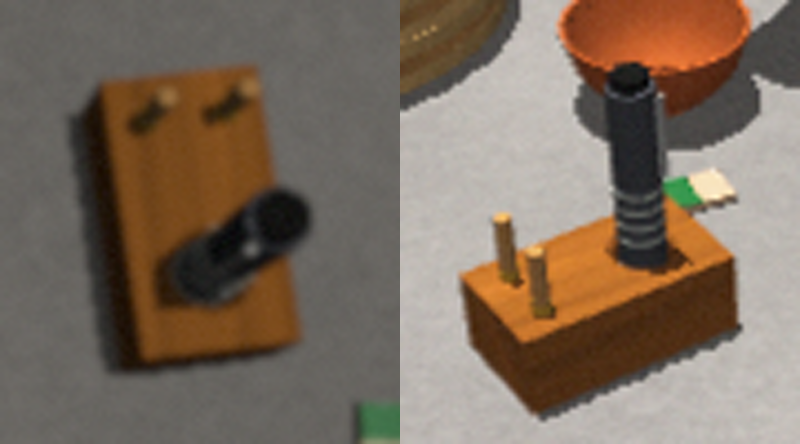

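Both crops are sharp enough to take points from: the torch top is at top (409,188) and scene (222,147), with the needle tops and block corners visible in the top view. Next I triangulate these and fit the wheel and dish.

```bash
cat >> h.py <<'E'
from scipy.optimize import least_squares
def hullsupport(c,m,z,W):
    k,_=cv2.findContours(m,cv2.RETR_EXTERNAL,cv2.CHAIN_APPROX_NONE);k=max(k,key=cv2.contourArea)
    P=plane(c,k[:,0,:],z)
    o=ray(c,[0,0])[0][:2];away=(np.asarray(W)-o)/np.linalg.norm(np.asarray(W)-o)
    th=np.arctan2(away[1],away[0])+np.radians(np.arange(-75,76,3))
    n=np.c_[np.cos(th),np.sin(th)]
    return n,(P@n.T).max(0)
def dishmask(c,W):
    l,s=claymask(c["img"]);u=proj(c,[W[0],W[1],.12])[0]
    ids=[i for i in range(1,len(s)) if s[i,4]>60 and np.linalg.norm(s[i,:2]+s[i,2:4]/2-u)<70]
    return (np.isin(l,ids)*255).astype(np.uint8)
def dishfit(cs,W,z=.139,guess=None,fixc=False,R=.0635):
    N,H=[],[]
    for c in cs:
        n,h=hullsupport(c,dishmask(c,W),z,W);N.append(n);H.append(h)
    N=np.vstack(N);H=np.hstack(H);best=None
    f=lambda p:(N@(W+p[:2])+R+.05*abs(N@[np.cos(p[2]),np.sin(p[2])])-H)*1000
    for g in ([guess] if guess is not None else np.radians([0,45,90,135])):
        q=least_squares(f,[0,0,g],loss="soft_l1",f_scale=2,x_scale=[.003,.003,.1])
        if best is None or q.cost<best.cost:best=q
    return best.x[2],W+best.x[:2],np.median(abs(f(best.x)))
E
python3 - <<'E'
from h import *
a=cap("scene");b=cap("top")
T=lambda x,y:(345+x/4.444-.5,140+y/4.444-.5); S=lambda x,y:(170+(x-400)/4.444-.5,130+y/4.444-.5)
for n,u,v in(("torch top",T(284,212),S(632,76)),("n1",T(166,95),S(502,217)),("n2",T(245,88),S(537,252))):
    print(n,tri(b,u,a,v))
P=plane(b,[T(100,82),T(258,66),T(300,343),T(143,362)],.05);print("corners",P.round(4),P.mean(0),np.linalg.norm(P-np.roll(P,1,0),axis=1))
# wheel
W=np.array([.47,.27])
for n,c,x in(("top",b,(85,118,218,250)),("scene",a,(250,255,408,390))):
    x0,y0,x1,y1=x;h=cv2.cvtColor(c["img"],cv2.COLOR_RGB2HSV)
    v=h[...,2]; print(n,v[y0:y1,x0:x1][[60,-8]][:, ::8].tolist())
g=plane(b,[[152,185]],.094);print(g)
print(dishfit([b],g[0]),dishfit([a],g[0]),dishfit([a,b],g[0]))
E
```

```text
torch top (array([ 0.54211254, -0.2446288 ,  0.15962378]), np.float64(0.0035189097643490053))
n1 (array([ 0.61590098, -0.21957488,  0.10646289]), np.float64(0.020480698839698372))
n2 (array([ 0.61086796, -0.2499618 ,  0.07195508]), np.float64(0.022970911725131025))
corners [[ 0.6296 -0.1972]
 [ 0.6383 -0.27  ]
 [ 0.5092 -0.2847]
 [ 0.4995 -0.2142]] [ 0.56913556 -0.24154372] [0.13122263 0.07328242 0.12986309 0.07117642]
top [[100, 135, 18, 159, 71, 160, 160, 162, 163, 163, 165, 157, 31, 20, 18, 142, 90], [97, 86, 107, 105, 107, 101, 123, 68, 55, 103, 104, 44, 46, 104, 102, 103, 104]]
scene [[190, 231, 123, 179, 118, 249, 249, 249, 249, 249, 249, 249, 249, 249, 249, 248, 244, 108, 231, 188], [191, 192, 188, 71, 71, 84, 103, 242, 241, 237, 240, 240, 239, 239, 236, 142, 80, 75, 78, 199]]
[[0.55596136 0.2261162 ]]
(np.float64(3.2949205608392154), array([0.55786734, 0.23124171]), np.float64(0.22649845760414067)) (np.float64(0.1471254473811382), array([0.56228913, 0.23500973]), np.float64(1.056982760701236)) (np.float64(0.12349851389752577), array([0.56015461, 0.23277857]), np.float64(1.832124322435076))
```

```bash
python3 - <<'E'
from h import *
a=cap("scene");b=cap("top")
T=lambda x,y:(345+x/4.444-.5,140+y/4.444-.5); S=lambda x,y:(170+(x-400)/4.444-.5,130+y/4.444-.5)
q=[tri(b,u,a,v) for u,v in((T(166,95),S(537,252)),(T(245,88),S(502,217)))];print(q)
q=[x[0][:2] for x in q];d=q[0]-q[1];x=np.array([d[1],-d[0]])/np.linalg.norm(d);m=(q[0]+q[1])/2
print("yaw",np.degrees(np.arctan2(x[1],x[0])),"hole",m-.072*x)
W=np.array([.56,.232])
for it in range(3):
  for n,c,tr in(("top",b,15),("scene",a,25)):
    g=cv2.GaussianBlur(cv2.cvtColor(c["img"],cv2.COLOR_RGB2GRAY),(3,3),0).astype(np.float32)
    o=ray(c,[0,0])[0][:2];aw=W-o;t0=np.arctan2(aw[1],aw[0]);P=[]
    rr=np.arange(.108,.132,.0005)
    for th in t0+np.radians(np.arange(-85,86,3)):
        X=np.c_[W[0]+rr*np.cos(th),W[1]+rr*np.sin(th),np.full(len(rr),.094)]
        u=proj(c,X).astype(np.float32)
        p=cv2.remap(g,u[:,0].reshape(1,-1),u[:,1].reshape(1,-1),cv2.INTER_LINEAR)[0]
        s=np.array([p[i-6:i].mean()-p[i:i+6].mean() for i in range(6,len(rr)-6)])
        i=s.argmax()
        if s[i]>tr:P.append(X[i+6,:2])
    P=np.array(P)
    if len(P)<6: print(n,len(P));continue
    f=least_squares(lambda w:(np.hypot(*(P-w).T)-.12)*1000,W,loss="soft_l1",x_scale=.01)
    print(n,len(P),f.x,np.median(abs(f.fun)))
    if n=="top":W=f.x
    if it==2:print("dish",dishfit([c],W))
E
```

```text
[(array([ 0.61124245, -0.21737788,  0.08871399]), np.float64(0.0018579667829871614)), (array([ 0.61574332, -0.25245227,  0.08942185]), np.float64(0.000511467891576212))]
yaw 7.31244527544816 hole [ 0.54207847 -0.24407924]
top 10 [0.56099016 0.23733841] 2.6258590409806715
scene 16 [0.56797291 0.23918071] 1.1308484011861784
top 10 [0.56303168 0.23787227] 2.21177922788518
scene 18 [0.56853091 0.23985673] 1.5704958545971341
top 10 [0.56324172 0.23823752] 2.5164922375392402
dish (np.float64(3.296383969725475), array([0.55793778, 0.2313202 ]), np.float64(0.21266721281754108))
scene 18 [0.56862781 0.23987804] 1.6333114835324278
dish (np.float64(0.14674885136886054), array([0.5622847 , 0.23499818]), np.float64(1.0757553192830838))
```

>>> arm_command(travel=[[0.7,0.9,0.06],[0.7,0.9,0.06],[0.7,0.9,0.06],[0.7,0.9,0.06],[0.7,0.9,0.06],[0.7,0.9,0.06],[0.7,0.9,0.06],[0.7,0.9,0.06],[0.7,0.9,0.06],[0.7,0.9,0.06]], delta_rot=[[0,0,-0.07],[0,0,-0.07],[0,0,-0.07],[0,0,-0.07],[0,0,-0.07],[0,0,-0.07],[0,0,-0.07],[0,0,-0.07],[0,0,-0.07],[0,0,-0.07]], grip=0, newtons=10)

```text
time_s: 1.65
tcp_pos: [0.5189, -0.2011, 0.2757]
eef_rot: [180.0, 0.0, -171.8]
contact_force: [-0.5, -0.4, 0.1]
gripper_width: 0.0004
gripper_force: 0.0
```

>>> arm_command(travel=[[-0.008,0.82,0],[-0.008,0.82,0],[-0.008,0.82,0],[-0.008,0.82,0],[-0.008,0.82,0],[-0.008,0.82,0],[-0.008,0.82,0],[-0.008,0.82,-0.05],[-0.008,0.82,-0.12],[-0.008,0.82,-0.15],[-0.008,0.82,-0.15]], delta_rot=[[0,0,0],[0,0,0],[0,0,0],[0,0,0],[0,0,0],[0,0,0],[0,0,0],[0,0,0],[0,0,0],[0,0,0],[0,0,0]])

```text
time_s: 3.02
tcp_pos: [0.5127, 0.2052, 0.2001]
eef_rot: [-179.9, -0.1, -172.0]
contact_force: [0.4, -0.3, 0.3]
gripper_width: 0.0007
gripper_force: 0.0
```

```bash
python3 - <<'E'
from h import *
s=r.get_state();print(s["time_s"],s["tcp_pos"],s["joints"].round(1))
a=cap("scene");b=cap("wrist")
cv2.imwrite("pics/pre.png",np.hstack([a["img"][200:,200:],b["img"][:220]])[:,:,::-1] if 0 else np.hstack([a["img"],b["img"]])[:, :, ::-1][::1] if 0 else cv2.resize(np.hstack([a["img"],b["img"]])[:,:,::-1],(800,300)))
E
```

```text
3.025 [0.5127104  0.20523474 0.20005517] [  42.1   11.1  -18.6    0.   -60.4 -124.2]
```

View pics/pre.png

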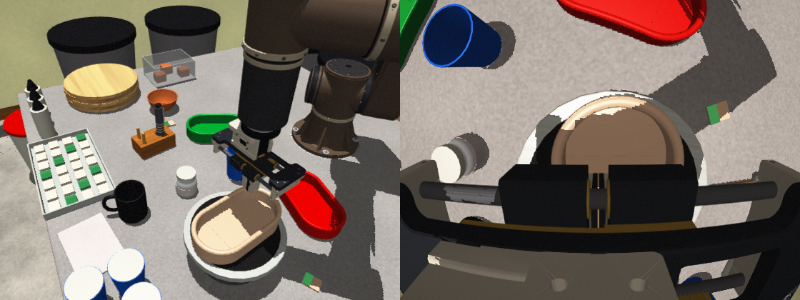

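The fingertips hang inside the near end of the dish (scene picture, around (255,190)) and are aligned with it in the wrist view. I'll descend and compute the pushing arc.

>>> arm_command(travel=[[0,0,-0.12],[0,0,-0.12],[0,0,-0.12]], delta_rot=[[0,0,0],[0,0,0],[0,0,0]])

```text
time_s: 3.5
tcp_pos: [0.514, 0.2065, 0.1428]
eef_rot: [180.0, 0.1, -172.0]
contact_force: [-0.0, -0.8, 1.1]
gripper_width: 0.0004
gripper_force: 0.0
```

```bash
python3 - <<'E'
from h import *
s=r.get_state();print(s["time_s"],s["tcp_pos"])
W=np.array([.560,.233]);psi=np.radians(7.7)
rot=lambda a,v:np.array([np.cos(a)*v[0]-np.sin(a)*v[1],np.sin(a)*v[0]+np.cos(a)*v[1]])
p0=np.array([.513,.206])
rows=[]
for y in(-.023,-.027,-.031):rows.append((W+rot(psi,(-.05,y))-p0,0,0))
w=[.3,.4,.5,.6,.7,.8,.9,1.0,1.08,1.14,1.16,1.16,.9,.6,.3,.1];th=np.cumsum(w)*.125
for i,t in enumerate(th):
    dz=0 if i<12 else [.0,.06,.12,.14][i-12]
    rows.append((W+rot(psi+t,(-.05,-.031))-p0,dz,t))
print([[round(float(d[0])/.5,3),round(float(d[1])/.5,3),dz/.5] for d,dz,t in rows])
print([[0,0,round(float(t)/(np.pi/2),3)] for d,dz,t in rows])
E
```

```text
3.5 [0.51399333 0.20645451 0.14275616]
[[0.001, -0.005, 0.0], [0.002, -0.013, 0.0], [0.003, -0.021, 0.0], [0.006, -0.024, 0.0], [0.01, -0.028, 0.0], [0.015, -0.034, 0.0], [0.022, -0.039, 0.0], [0.031, -0.045, 0.0], [0.041, -0.051, 0.0], [0.053, -0.056, 0.0], [0.067, -0.061, 0.0], [0.083, -0.063, 0.0], [0.099, -0.064, 0.0], [0.116, -0.062, 0.0], [0.133, -0.057, 0.0], [0.145, -0.052, 0.0], [0.153, -0.048, 0.12], [0.157, -0.046, 0.24], [0.158, -0.045, 0.28]]
[[0, 0, 0.0], [0, 0, 0.0], [0, 0, 0.0], [0, 0, 0.024], [0, 0, 0.056], [0, 0, 0.095], [0, 0, 0.143], [0, 0, 0.199], [0, 0, 0.263], [0, 0, 0.334], [0, 0, 0.414], [0, 0, 0.5], [0, 0, 0.59], [0, 0, 0.683], [0, 0, 0.775], [0, 0, 0.847], [0, 0, 0.894], [0, 0, 0.918], [0, 0, 0.926]]
```

>>> arm_command(travel=[[0.001,-0.005,0.0],[0.002,-0.013,0.0],[0.003,-0.021,0.0],[0.006,-0.024,0.0],[0.01,-0.028,0.0],[0.015,-0.034,0.0],[0.022,-0.039,0.0],[0.031,-0.045,0.0],[0.041,-0.051,0.0],[0.053,-0.056,0.0],[0.067,-0.061,0.0],[0.083,-0.063,0.0],[0.099,-0.064,0.0],[0.116,-0.062,0.0],[0.133,-0.057,0.0],[0.145,-0.052,0.0],[0.153,-0.048,0.12],[0.157,-0.046,0.24],[0.158,-0.045,0.28]], delta_rot=[[0,0,0.0],[0,0,0.0],[0,0,0.0],[0,0,0.024],[0,0,0.056],[0,0,0.095],[0,0,0.143],[0,0,0.199],[0,0,0.263],[0,0,0.334],[0,0,0.414],[0,0,0.5],[0,0,0.59],[0,0,0.683],[0,0,0.775],[0,0,0.847],[0,0,0.894],[0,0,0.918],[0,0,0.926]])

```text
time_s: 5.88
tcp_pos: [0.5934, 0.1837, 0.2855]
eef_rot: [-179.7, 0.1, -88.6]
contact_force: [-0.2, 0.5, -0.7]
gripper_width: 0.0002
gripper_force: 0.0
```

```bash
cat > obs.py <<'E'
from h import *
import sys
W=np.array([.561,.2335]);S=r.get_state()
print(S["time_s"],S["tcp_pos"].round(4),S["eef_rot"].round(1),S["contact_force"].round(1))
for k in range(int(sys.argv[1])):
  for n in sys.argv[2].split(","):
    t=r.get_state()["time_s"];c=cap(n)
    try:
        y,C,e=dishfit([c],W);print(round(t,3),n,round(np.degrees(y)%180,1),C.round(4),round(e,2))
        open("log.txt","a").write(f"{t} {n} {np.degrees(y)%180} {C[0]} {C[1]} {e}\n")
        cv2.imwrite(f"pics/last_{n}.png",c["img"][:,:,::-1])
    except Exception as ex:print(n,ex)
E
python3 obs.py 3 scene,top
```

```text
5.875 [0.5934 0.1837 0.2855] [-1.797e+02  1.000e-01 -8.860e+01] [-0.2  0.5 -0.7]
5.875 scene 108.3 [0.5645 0.2313] 1.03
5.925 top 29.6 [0.5405 0.1129] 6.02
5.975 scene 116.0 [0.5648 0.2306] 1.1
6.025 top 27.6 [0.5451 0.115 ] 6.23
6.075 scene 122.9 [0.5649 0.2309] 1.21
6.125 top 26.5 [0.5498 0.116 ] 5.91
```

The dish coasts at roughly 1.2 rad/s. I'll go to the torch now.

>>> arm_command(travel=[[-0.1,-0.855,-0.06],[-0.1,-0.855,-0.06],[-0.1,-0.855,-0.06],[-0.1,-0.855,-0.06],[-0.1,-0.855,-0.06],[-0.1,-0.855,-0.06],[-0.1,-0.855,-0.06],[-0.1,-0.855,-0.08],[-0.1,-0.855,-0.08]], delta_rot=[[0,0,0],[0,0,0],[0,0,0],[0,0,0],[0,0,0],[0,0,0],[0,0,0],[0,0,0],[0,0,0]], grip=1)

```text
time_s: 7.3
tcp_pos: [0.5407, -0.2441, 0.2385]
eef_rot: [179.8, 0.1, -88.7]
contact_force: [0.0, 0.1, 0.2]
gripper_width: 0.0843
gripper_force: 0.0
```

```bash
python3 obs.py 2 scene,top; python3 - <<'E'
from h import *
s=r.get_state();print(s["tcp_pos"],s["eef_rot"],s["gripper_width"])
c=cap("wrist");print(c["mount"],c["camera_matrix"]);cv2.imwrite("pics/w1.png",c["img"][:,:,::-1])
E
```

```text
7.3 [ 0.5407 -0.2441  0.2385] [ 1.798e+02  1.000e-01 -8.870e+01] [0.  0.1 0.2]
7.3 scene 26.8 [0.5655 0.2326] 1.03
7.35 top 29.0 [0.5614 0.2298] 0.4
7.4 scene 33.8 [0.5642 0.2319] 0.66
7.45 top 35.9 [0.5614 0.2301] 0.31
[ 0.54229346 -0.24294255  0.24083565] [-1.79982787e+02 -4.56755462e-03 -8.85465946e+01] 0.08719580305096146
[[-1.25673312e-03 -9.68330036e-01 -2.49670506e-01  6.74292798e-02]
 [ 9.99999161e-01 -1.29499086e-03 -1.10286192e-05  1.10587629e-04]
 [-3.12641679e-04 -2.49670310e-01  9.68330852e-01 -1.38850653e-01]
 [ 0.00000000e+00  0.00000000e+00  0.00000000e+00  1.00000000e+00]] [[325.1922621    0.         277.23346662]
 [  0.         325.1922621  211.10215775]
 [  0.           0.           1.        ]]
```

View pics/w1.png

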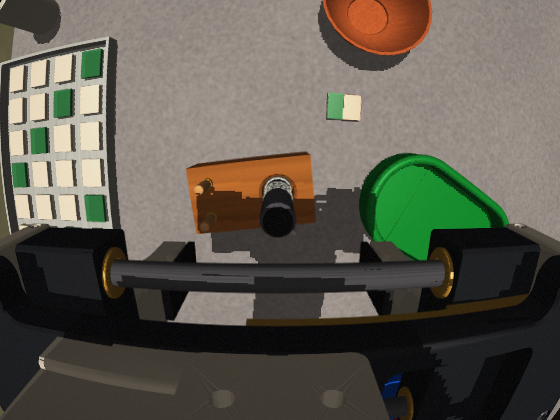

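The torch button end is at pixel (278,218), centred between the fingers, with the needle handles at (200,190) and (205,222).

```bash
cat >> h.py <<'E'
from scipy.spatial.transform import Rotation as Ro
def wray(c,s,uv):
    K=c["camera_matrix"];d=np.array([uv[0]-K[0,2],uv[1]-K[1,2]])/K[0,0];a=np.linalg.norm(d)
    v=np.r_[d/a*np.sin(a),np.cos(a)] if a>1e-9 else np.array([0,0,1.])
    M=c["mount"];Rw=Ro.from_euler("xyz",s["eef_rot"],degrees=True).as_matrix()
    return s["tcp_pos"]+Rw@M[:3,3],Rw@(M[:3,:3]@v)
def wplane(c,s,uv,z):
    o,d=wray(c,s,uv);return o+d*(z-o[2])/d[2]
E
python3 - <<'E'
from h import *
s=r.get_state();c=cap("wrist")
for uv,z in(((278,219),.162),((200,190),.09),((205,224),.09),((277,189),.05)):print(uv,wplane(c,s,uv,z))
E
```

```text
(278, 219) [ 0.54186486 -0.24859305  0.162     ]
(200, 190) [ 0.61390062 -0.25410397  0.09      ]
(205, 224) [ 0.61011817 -0.2214576   0.09      ]
(277, 189) [ 0.54266954 -0.24891752  0.05      ]
```

>>> arm_command(travel=[[0,-0.005,-0.12],[0,-0.005,-0.2],[0,-0.005,-0.232],[0,-0.005,-0.232]], delta_rot=[[0,0,0],[0,0,0],[0,0,0],[0,0,0]])

```text
time_s: 8.1
tcp_pos: [0.542, -0.2463, 0.1245]
eef_rot: [179.9, -0.0, -88.6]
contact_force: [0.8, 0.4, 0.4]
gripper_width: 0.0876
gripper_force: 0.0
```

>>> arm_command(travel=[[0,0,0],[0,0,0],[0,0,0],[0,0,0],[0,0,0],[0,0,0]], delta_rot=[[0,0,0],[0,0,0],[0,0,0],[0,0,0],[0,0,0],[0,0,0]], grip=0, newtons=25)

```text
time_s: 8.85
tcp_pos: [0.5418, -0.2466, 0.1246]
eef_rot: [180.0, 0.0, -88.6]
contact_force: [0.2, -0.3, 0.9]
gripper_width: 0.033
gripper_force: 0.0
```

>>> arm_command(travel=[[0,0,0],[0,0,0],[0,0,0],[0,0,0.02],[0,0,0.08],[0,0,0.18],[0,0,0.28],[0,0,0.34],[0,0,0.34]], delta_rot=[[0,0,0],[0,0,0],[0,0,0],[0,0,0],[0,0,0],[0,0,0],[0,0,0],[0,0,0],[0,0,0]])

```text
time_s: 9.98
tcp_pos: [0.5429, -0.2469, 0.2983]
eef_rot: [-179.7, -0.1, -88.6]
contact_force: [-0.2, 0.2, -2.0]
gripper_width: 0.0264
gripper_force: 25.0
```

```bash
python3 obs.py 2 scene,top; python3 - <<'E'
import cv2,numpy as np
a=cv2.imread('pics/last_scene.png')[40:250,130:330];b=cv2.imread('pics/last_top.png')[100:310,320:520]
cv2.imwrite('pics/lift.png',cv2.resize(np.hstack([a,b]),(800,420),interpolation=cv2.INTER_CUBIC))
E
```

```text
9.975 [ 0.5429 -0.2469  0.2983] [-1.797e+02 -1.000e-01 -8.860e+01] [-0.2  0.2 -2. ]
9.975 scene 29.3 [0.561  0.2335] 0.78
10.025 top 31.3 [0.5574 0.2309] 0.2
10.075 scene 64.0 [0.5416 0.2475] 0.35
10.125 top 37.5 [0.5571 0.231 ] 0.16
```

View pics/lift.png

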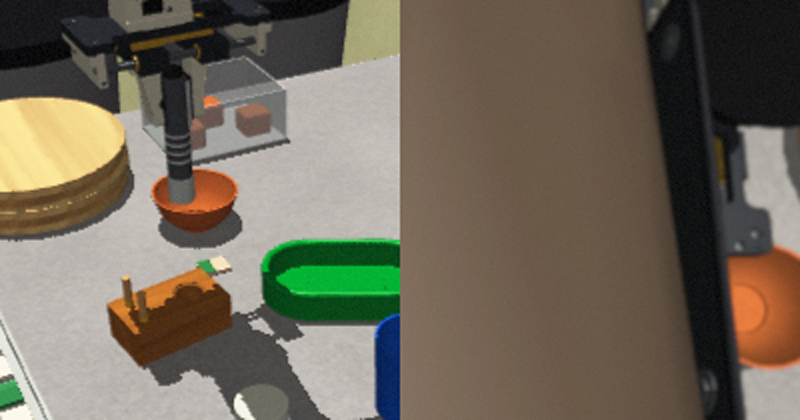

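The torch is held upright, lens end at scene pixel (220.5,138) and top at (217.5,77). The block is empty. I'll now check the lens offset and predict the dish's phase.

```bash
python3 - <<'E'
from h import *
a=cap("scene");s=r.get_state();print(s["time_s"],s["tcp_pos"],s["contact_force"],s["moment"])
X=np.array([.542,-.2465,.295])
print("pred lens",proj(a,X+[0,0,-.115]),"pred top",proj(a,X+[0,0,.037]),"grip y+3mm",proj(a,X+[0,.003,-.115]),"x+3mm",proj(a,X+[.003,0,-.115]))
im=a["img"];g=im.max(2)
for row in (85,95,105,115,125,132):print(row,g[row,205:240].tolist())
E
cat log.txt
```

```text
10.225 [ 0.54125458 -0.24635442  0.29331936] [ 0.26728647 -0.02829637 -1.38948147] [0.0452498  0.10539758 0.0080786 ]
pred lens [[220.0538683  138.16607478]] pred top [[214.71704534  73.01162184]] grip y+3mm [[220.5843529  138.77891317]] x+3mm [[218.82176828 138.48454166]]
85 [110, 113, 110, 112, 107, 91, 44, 33, 38, 41, 44, 44, 42, 43, 41, 41, 34, 46, 85, 91, 46, 91, 105, 107, 111, 114, 111, 91, 89, 90, 92, 88, 92, 95, 98]
95 [95, 105, 111, 110, 112, 113, 77, 32, 32, 40, 41, 41, 42, 43, 40, 43, 38, 35, 53, 87, 84, 48, 95, 113, 110, 111, 108, 105, 106, 106, 106, 105, 108, 106, 104]
105 [164, 164, 165, 163, 161, 162, 164, 87, 36, 39, 41, 43, 44, 45, 40, 42, 39, 37, 39, 45, 112, 114, 118, 119, 109, 107, 104, 110, 158, 167, 169, 163, 168, 166, 166]
115 [190, 191, 190, 185, 187, 186, 129, 112, 85, 48, 43, 39, 43, 44, 38, 39, 40, 41, 41, 51, 93, 129, 158, 166, 166, 164, 163, 165, 167, 161, 168, 166, 164, 164, 165]
125 [190, 192, 194, 195, 191, 191, 191, 189, 186, 95, 36, 36, 42, 38, 38, 40, 38, 39, 37, 36, 34, 92, 132, 127, 136, 147, 160, 159, 190, 222, 220, 224, 209, 194, 195]
132 [196, 
[... 679 characters left out ...]
2
7.3 scene 26.769742997017488 0.5655142061288396 0.23260407107774286 1.0306821529789678
7.35 top 29.02473659505886 0.5614472538579733 0.22976291318884506 0.40399532805812655
7.4 scene 33.796718257625315 0.5642045353170815 0.23191198350311748 0.6614045638453636
7.45 top 35.88260888127983 0.5614050950996624 0.23012242441969816 0.3130310843679207
9.975 scene 29.31360034588448 0.5609777912534539 0.23351341353363608 0.7816613935260897
10.025 top 31.28130552601457 0.5573900656672762 0.23093659611479075 0.2006854453775464
10.075 scene 63.95515481230891 0.5415586683726001 0.24754314455571136 0.35082653820071863
10.125 top 37.524475374979524 0.5571096710896548 0.23099298799540863 0.16379852193390554
```

>>> arm_command(travel=[[-0.12,0.89,0],[-0.12,0.89,0],[-0.12,0.89,0],[-0.12,0.89,0],[-0.12,0.89,0],[-0.12,0.89,0],[-0.12,0.89,0],[-0.12,0.89,0],[-0.12,0.89,0],[-0.12,0.89,0]], delta_rot=[[0,0,0],[0,0,0],[0,0,0],[0,0,0],[0,0,0],[0,0,0],[0,0,0],[0,0,0],[0,0,0],[0,0,0]])

```text
time_s: 11.48
tcp_pos: [0.4818, 0.1974, 0.2942]
eef_rot: [180.0, -0.0, -88.7]
contact_force: [-0.4, -0.5, -1.2]
gripper_width: 0.0267
gripper_force: 25.0
```

```bash
python3 obs.py 5 scene,top
```

```text
11.475 [0.4818 0.1974 0.2942] [180.   -0.  -88.7] [-0.4 -0.5 -1.2]
11.475 scene 130.8 [0.5645 0.2302] 0.57
11.525 top 41.7 [0.5571 0.156 ] 1.94
11.575 scene 136.4 [0.5641 0.2302] 0.38
11.625 top 49.4 [0.5666 0.1529] 2.26
11.675 scene 142.5 [0.564  0.2305] 0.34
11.725 top 38.7 [0.5649 0.1572] 3.33
11.775 scene 148.8 [0.5638 0.2309] 0.17
11.825 top 38.5 [0.569  0.1604] 3.8
11.875 scene 155.1 [0.5641 0.2309] 0.34
11.925 top 50.6 [0.5792 0.1579] 4.58
```

View pics/last_scene.png

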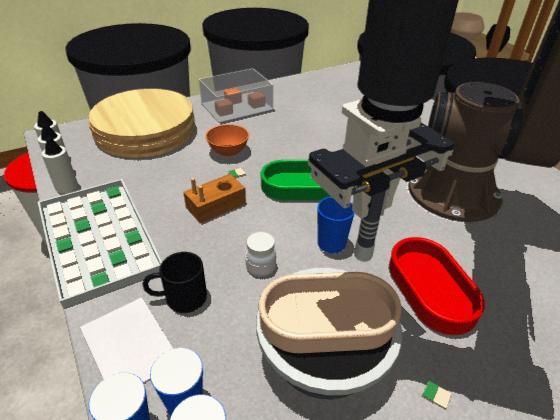

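The torch hangs above the near side of the wheel (lens at (367,250)) and the scene camera sees the whole rim. Now for the tracking plan.

```bash
cat > plan.py <<'E'
from h import *
import sys
A=np.array([.5613,.2317]);dec=.69
def model():
    L=[l.split() for l in open("log.txt")];cc={"scene":np.array([.5633,.2325]),"top":np.array([.5594,.2304])};D=[]
    for l in L:
        t,n,y,C,e=float(l[0]),l[1],float(l[2]),np.array([float(l[3]),float(l[4])]),float(l[5])
        if t>6.5 and e<1.4 and np.linalg.norm(C-cc[n])<.006:D.append((t,y+(.6 if n=="scene" else -.0)))
    D=np.array(D);tr=11.875;f=lambda p,t:p[0]+p[1]*(t-tr)-.5*dec*(t-tr)**2
    res=lambda p:(D[:,1]-f(p,D[:,0])+90)%180-90
    q=least_squares(res,[156,66],loss="soft_l1",f_scale=2);print("model",q.x.round(2),"res",res(q.x).round(1)[-10:])
    return lambda t:np.radians(f(q.x,t))
ph=np.arctan2(-A[1],-A[0]);dr=np.array([np.cos(ph),np.sin(ph)])
y735=None
def rim(yaw,off0):
    off=np.array([np.cos(off0+yaw),np.sin(off0+yaw)])*.0022
    u=np.array([np.cos(yaw),np.sin(yaw)])
    rr=np.arange(.05,.115,.0002);P=A+rr[:,None]*dr-(A+off);x=P@u;d=P-np.clip(x,-.05,.05)[:,None]*u
    return rr[abs(np.hypot(*d.T)-.058).argmin()]
def rows(t0,p0,n,dz):
    m=model();off0=np.radians(-13)-m(7.35)
    R=[rim(m(t0+.125*k),off0) for k in range(1,n+1)]
    P=[A+q*dr for q in R]
    print("r",np.round(R,4).tolist())
    print([[round(float(p[0]-p0[0])*2,3),round(float(p[1]-p0[1])*2,3),dz*2] for p in P])
    e=P[-1]; print("end cmd",e.round(4),"radial move",m(t0+.125*n))
if __name__=="__main__":
    a=[float(x) for x in sys.argv[1:]];rows(a[0],a[1:3],int(a[3]),a[4])
E
python3 -c "
from h import *;print(r.get_state()['time_s'])"; python3 plan.py 11.975 .482 .1985 20 -.016
```

```text
11.975
model [156.22  66.17] res [ 1.2 -0.8  0.7 -1.4 -1.8  1.7  0.6  0.1 -0.2 -0.5]
r [0.095, 0.1004, 0.1042, 0.106, 0.1062, 0.1046, 0.1012, 0.0962, 0.0896, 0.0818, 0.073, 0.066, 0.0614, 0.0584, 0.057, 0.0566, 0.0572, 0.0592, 0.0626, 0.0678]
[[-0.017, -0.006, -0.032], [-0.027, -0.01, -0.032], [-0.034, -0.013, -0.032], [-0.037, -0.014, -0.032], [-0.038, -0.015, -0.032], [-0.035, -0.013, -0.032], [-0.028, -0.011, -0.032], [-0.019, -0.007, -0.032], [-0.007, -0.002, -0.032], [0.007, 0.004, -0.032], [0.024, 0.011, -0.032], [0.037, 0.016, -0.032], [0.045, 0.02, -0.032], [0.051, 0.022, -0.032], [0.053, 0.023, -0.032], [0.054, 0.023, -0.032], [0.053, 0.023, -0.032], [0.049, 0.021, -0.032], [0.043, 0.019, -0.032], [0.033, 0.015, -0.032]]
end cmd [0.4986 0.2058] radial move 5.688518186460319
```

>>> arm_command(travel=[[-0.017,-0.006,-0.032],[-0.027,-0.01,-0.032],[-0.034,-0.013,-0.032],[-0.037,-0.014,-0.032],[-0.038,-0.015,-0.032],[-0.035,-0.013,-0.032],[-0.028,-0.011,-0.032],[-0.019,-0.007,-0.032],[-0.007,-0.002,-0.032],[0.007,0.004,-0.032],[0.024,0.011,-0.032],[0.037,0.016,-0.032],[0.045,0.02,-0.032],[0.051,0.022,-0.032],[0.053,0.023,-0.032],[0.054,0.023,-0.032],[0.053,0.023,-0.032],[0.049,0.021,-0.032],[0.043,0.019,-0.032],[0.033,0.015,-0.032]], delta_rot=[[0,0,0],[0,0,0],[0,0,0],[0,0,0],[0,0,0],[0,0,0],[0,0,0],[0,0,0],[0,0,0],[0,0,0],[0,0,0],[0,0,0],[0,0,0],[0,0,0],[0,0,0],[0,0,0],[0,0,0],[0,0,0],[0,0,0],[0,0,0]])

```text
time_s: 14.48
tcp_pos: [0.498, 0.2058, 0.2785]
eef_rot: [180.0, -0.0, -88.6]
contact_force: [-0.1, -0.2, -1.1]
gripper_width: 0.0265
gripper_force: 25.0
```

```bash
python3 obs.py 1 scene; python3 plan.py 14.525 .4985 .206 20 0; python3 - <<'E'
import cv2
cv2.imwrite('pics/tr1.png',cv2.resize(cv2.imread('pics/last_scene.png')[180:400,220:440],(600,600),interpolation=cv2.INTER_CUBIC))
E
```

```text
14.475 [0.498  0.2058 0.2785] [180.   -0.  -88.6] [-0.1 -0.2 -1.1]
14.475 scene 142.5 [0.563  0.2349] 0.24
model [155.71  65.98] res [-1.1  0.8 -1.2 -1.7  2.1  1.1  0.6  0.3  0.  -1.8]
r [0.078, 0.0872, 0.095, 0.1012, 0.1058, 0.1086, 0.1096, 0.1088, 0.106, 0.1014, 0.0952, 0.0876, 0.0788, 0.071, 0.0658, 0.0624, 0.0604, 0.0596, 0.0598, 0.0614]
[[-0.019, -0.008, 0.0], [-0.036, -0.015, 0.0], [-0.05, -0.021, 0.0], [-0.061, -0.026, 0.0], [-0.07, -0.029, 0.0], [-0.075, -0.031, 0.0], [-0.077, -0.032, 0.0], [-0.076, -0.032, 0.0], [-0.07, -0.029, 0.0], [-0.062, -0.026, 0.0], [-0.05, -0.021, 0.0], [-0.036, -0.015, 0.0], [-0.02, -0.009, 0.0], [-0.006, -0.003, 0.0], [0.004, 0.001, 0.0], [0.01, 0.004, 0.0], [0.014, 0.005, 0.0], [0.015, 0.006, 0.0], [0.015, 0.006, 0.0], [0.012, 0.005, 0.0]]
end cmd [0.5045 0.2083] radial move 8.488499580583516
```

View pics/tr1.png

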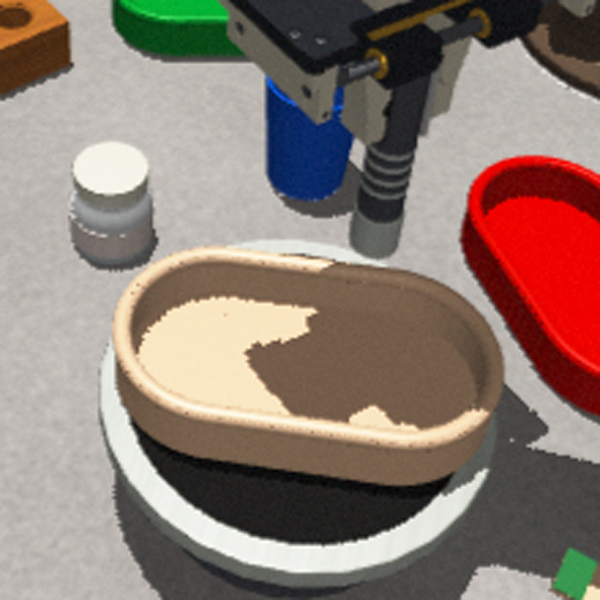

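```bash
cat > chk.py <<'E'
from plan import *
def chk():
    im=cv2.imread('pics/last_scene.png')[:,:,::-1];c=dict(np.load("cal.npz"));c["img"]=im
    m=(im[...,0].astype(int)-im[...,2]>18).astype(np.uint8)  # clay incl. shade
    h=cv2.cvtColor(np.ascontiguousarray(im),cv2.COLOR_RGB2HSV);rr=np.arange(.04,.13,.001)
    X=np.c_[A+rr[:,None]*dr,np.full(len(rr),.139)];u=proj(c,X).round().astype(int)
    print([(round(float(q),3),im[v[1],v[0]].tolist()) for q,v in zip(rr,u)][10:70:2])
E
python3 - <<'E'
from plan import *
c=cap("scene");np.savez("cal.npz",camera_matrix=c["camera_matrix"],R=c["R"],t=c["t"])
import chk;chk.chk()
print("lens from pixel",plane(c,[[357.5,269.8]],.164),"pred",proj(c,[.498,.2058,.164]),"below",proj(c,[.498,.2058,.139]), "axis r", np.dot(np.array([.498,.2058])-A,dr))
print(r.get_state()["time_s"])
E
```

```text
[(0.05, [122, 98, 79]), (0.052, [108, 87, 65]), (0.054, [119, 98, 78]), (0.056, [124, 99, 77]), (0.058, [135, 107, 86]), (0.06, [138, 111, 89]), (0.062, [133, 107, 86]), (0.064, [132, 106, 86]), (0.066, [120, 96, 76]), (0.068, [128, 110, 91]), (0.07, [129, 113, 100]), (0.072, [219, 219, 210]), (0.074, [228, 230, 223]), (0.076, [207, 211, 203]), (0.078, [127, 126, 122]), (0.08, [101, 103, 98]), (0.082, [100, 99, 95]), (0.084, [100, 99, 95]), (0.086, [92, 96, 88]), (0.088, [99, 98, 93]), (0.09, [95, 99, 96]), (0.092, [98, 102, 97]), (0.094, [97, 101, 99]), (0.096, [99, 100, 95]), (0.098, [96, 99, 94]), (0.1, [94, 97, 92]), (0.102, [95, 97, 91]), (0.104, [91, 94, 91]), (0.106, [90, 92, 89]), (0.108, [90, 92, 89])]
lens from pixel [[0.49854154 0.2121592 ]] pred [[355.42093732 267.13205792]] below [[353.51088995 277.28892687]] axis r 0.06839338354641525
14.575
```

```bash
python3 - <<'E'
from h import *
im=cv2.imread('pics/last_scene.png')[:,:,::-1];c=dict(np.load("cal.npz"))
g=im.max(2)
for z in (.185,.2,.205,.23,.24,.25):
    u=proj(c,[.4985,.206,z])[0];row=int(round(u[1]));x0=int(u[0])-12
    d=g[row,x0:x0+28];idx=np.where(d<62)[0]
    print(z,u.round(1),row,"dark",x0+idx.min() if len(idx) else None,x0+idx.max() if len(idx) else None, d.tolist() if z<.2 else "")
for x in(356,357,358,359):print(x,g[255:285,x].tolist())
E
```

```text
0.185 [356.9 258.4] 258 dark 353 366 [94, 101, 96, 172, 179, 105, 72, 92, 75, 47, 41, 38, 44, 38, 40, 36, 40, 38, 41, 35, 39, 38, 38, 75, 145, 182, 189, 188]
0.2 [358.2 251.9] 252 dark 351 367 
0.205 [358.6 249.6] 250 dark 351 366 
0.23 [360.7 238.2] 238 dark 356 370 
0.24 [361.6 233.4] 233 dark 357 372 
0.25 [362.5 228.6] 229 dark 361 372 
356 [35, 34, 41, 44, 40, 52, 90, 103, 102, 101, 101, 101, 101, 103, 102, 102, 99, 104, 102, 127, 211, 221, 155, 116, 128, 135, 134, 133, 120, 112]
357 [39, 38, 40, 38, 38, 43, 69, 107, 100, 101, 101, 101, 101, 98, 108, 102, 102, 99, 103, 123, 204, 226, 180, 110, 128, 139, 144, 125, 122, 114]
358 [41, 42, 40, 40, 39, 41, 63, 103, 100, 105, 103, 101, 104, 103, 100, 100, 102, 100, 102, 109, 174, 228, 194, 113, 121, 135, 142, 134, 122, 110]
359 [40, 39, 40, 36, 42, 43, 64, 101, 101, 101, 101, 101, 98, 101, 101, 99, 96, 98, 102, 116, 189, 225, 214, 110, 123, 131, 136, 132, 124, 115]
```

```bash
python3 plan.py 14.575 .4965 .207 20 0
```

```text
model [155.71  65.98] res [-1.1  0.8 -1.2 -1.7  2.1  1.1  0.6  0.3  0.  -1.8]
r [0.0818, 0.0904, 0.0976, 0.1032, 0.1072, 0.1092, 0.1094, 0.1078, 0.1044, 0.0992, 0.0924, 0.0842, 0.0754, 0.0686, 0.0642, 0.0614, 0.0598, 0.0596, 0.0602, 0.0622]
[[-0.022, -0.013, 0.0], [-0.038, -0.02, 0.0], [-0.051, -0.025, 0.0], [-0.061, -0.029, 0.0], [-0.069, -0.032, 0.0], [-0.072, -0.034, 0.0], [-0.073, -0.034, 0.0], [-0.07, -0.033, 0.0], [-0.063, -0.03, 0.0], [-0.054, -0.026, 0.0], [-0.041, -0.021, 0.0], [-0.026, -0.015, 0.0], [-0.01, -0.008, 0.0], [0.003, -0.003, 0.0], [0.011, 0.0, 0.0], [0.016, 0.003, 0.0], [0.019, 0.004, 0.0], [0.019, 0.004, 0.0], [0.018, 0.003, 0.0], [0.015, 0.002, 0.0]]
end cmd [0.5038 0.208 ] radial move 8.542962209613352
```

>>> arm_command(travel=[[-0.022,-0.013,0.0],[-0.038,-0.02,0.0],[-0.051,-0.025,0.0],[-0.061,-0.029,0.0],[-0.069,-0.032,0.0],[-0.072,-0.034,0.0],[-0.073,-0.034,0.0],[-0.07,-0.033,0.0],[-0.063,-0.03,0.0],[-0.054,-0.026,0.0],[-0.041,-0.021,0.0],[-0.026,-0.015,0.0],[-0.01,-0.008,0.0],[0.003,-0.003,0.0],[0.011,0.0,0.0],[0.016,0.003,0.0],[0.019,0.004,0.0],[0.019,0.004,0.0],[0.018,0.003,0.0],[0.015,0.002,0.0]], delta_rot=[[0,0,0],[0,0,0],[0,0,0],[0,0,0],[0,0,0],[0,0,0],[0,0,0],[0,0,0],[0,0,0],[0,0,0],[0,0,0],[0,0,0],[0,0,0],[0,0,0],[0,0,0],[0,0,0],[0,0,0],[0,0,0],[0,0,0],[0,0,0]])

```text
time_s: 17.08
tcp_pos: [0.5057, 0.2069, 0.2786]
eef_rot: [-180.0, 0.0, -88.7]
contact_force: [-0.3, -0.0, -1.0]
gripper_width: 0.027
gripper_force: 25.0
```

```bash
python3 obs.py 1 scene; python3 plan.py 17.125 .504 .208 20 0; python3 -c "
import chk;chk.chk()"
```

```text
17.075 [0.5057 0.2069 0.2786] [-180.     0.   -88.7] [-0.3 -0.  -1. ]
17.075 scene 125.9 [0.5647 0.23  ] 0.55
model [155.23  65.78] res [ 0.9 -1.1 -1.5  2.5  1.5  1.   0.8  0.5 -0.8 -1.5]
r [0.0664, 0.072, 0.0798, 0.0874, 0.094, 0.0994, 0.1032, 0.1056, 0.1064, 0.1056, 0.1032, 0.0994, 0.0942, 0.0878, 0.0802, 0.072, 0.0658, 0.0614, 0.0586, 0.057]
[[-0.008, -0.003, 0.0], [-0.019, -0.008, 0.0], [-0.033, -0.013, 0.0], [-0.047, -0.019, 0.0], [-0.059, -0.024, 0.0], [-0.069, -0.028, 0.0], [-0.076, -0.031, 0.0], [-0.081, -0.033, 0.0], [-0.082, -0.034, 0.0], [-0.081, -0.033, 0.0], [-0.076, -0.031, 0.0], [-0.069, -0.028, 0.0], [-0.06, -0.024, 0.0], [-0.048, -0.02, 0.0], [-0.034, -0.014, 0.0], [-0.019, -0.008, 0.0], [-0.007, -0.003, 0.0], [0.001, 0.001, 0.0], [0.006, 0.003, 0.0], [0.009, 0.004, 0.0]]
end cmd [0.5086 0.21  ] radial move 11.24583372612163
[(0.05, [105, 86, 67]), (0.052, [122, 99, 79]), (0.054, [132, 103, 84]), (0.056, [127, 101, 81]), (0.058, [128, 104, 83]), (0.06, [123, 99, 77]), (0.062, [117, 93, 74]), (0.064, [107, 88, 69]), (0.066, [216, 217, 206]), (0.068, [204, 208, 200]), (0.07, [190, 193, 185]), (0.072, [114, 116, 110]), (0.074, [94, 98, 93]), (0.076, [97, 99, 93]), (0.078, [98, 100, 93]), (0.08, [96, 98, 93]), (0.082, [99, 101, 95]), (0.084, [99, 101, 95]), (0.086, [97, 101, 95]), (0.088, [95, 99, 93]), (0.09, [91, 95, 88]), (0.092, [93, 94, 89]), (0.094, [90, 93, 88]), (0.096, [87, 90, 87]), (0.098, [87, 92, 87]), (0.1, [102, 104, 98]), (0.102, [179, 174, 168]), (0.104, [177, 173, 168]), (0.106, [182, 175, 172]), (0.108, [182, 175, 172])]
```

>>> arm_command(travel=[[-0.008,-0.003,0.0],[-0.019,-0.008,0.0],[-0.033,-0.013,0.0],[-0.047,-0.019,0.0],[-0.059,-0.024,0.0],[-0.069,-0.028,0.0],[-0.076,-0.031,0.0],[-0.081,-0.033,0.0],[-0.082,-0.034,0.0],[-0.081,-0.033,0.0],[-0.076,-0.031,0.0],[-0.069,-0.028,0.0],[-0.06,-0.024,0.0],[-0.048,-0.02,0.0],[-0.034,-0.014,0.0],[-0.019,-0.008,0.0],[-0.007,-0.003,0.0],[0.001,0.001,0.0],[0.006,0.003,0.0],[0.009,0.004,0.0]], delta_rot=[[0,0,0],[0,0,0],[0,0,0],[0,0,0],[0,0,0],[0,0,0],[0,0,0],[0,0,0],[0,0,0],[0,0,0],[0,0,0],[0,0,0],[0,0,0],[0,0,0],[0,0,0],[0,0,0],[0,0,0],[0,0,0],[0,0,0],[0,0,0]])

```text
time_s: 19.62
tcp_pos: [0.5104, 0.209, 0.2785]
eef_rot: [180.0, -0.0, -88.6]
contact_force: [-0.4, 0.4, -1.0]
gripper_width: 0.0265
gripper_force: 25.0
```

```bash
python3 obs.py 1 scene; python3 plan.py 19.675 .5085 .21 20 0
```

```text
19.625 [0.5104 0.209  0.2785] [180.   -0.  -88.6] [-0.4  0.4 -1. ]
19.625 scene 98.0 [0.5663 0.235 ] 1.1
model [154.83  65.59] res [-1.  -1.5  2.8  1.8  1.4  1.2  0.9  0.1 -0.1 -3.8]
r [0.0564, 0.057, 0.0586, 0.0614, 0.0656, 0.0716, 0.0802, 0.0884, 0.0954, 0.1012, 0.1056, 0.1084, 0.1096, 0.1092, 0.1072, 0.1036, 0.0984, 0.0922, 0.0846, 0.0762]
[[0.001, 0.0, 0.0], [0.0, -0.0, 0.0], [-0.003, -0.001, 0.0], [-0.008, -0.003, 0.0], [-0.016, -0.007, 0.0], [-0.027, -0.011, 0.0], [-0.043, -0.018, 0.0], [-0.058, -0.024, 0.0], [-0.071, -0.029, 0.0], [-0.081, -0.034, 0.0], [-0.09, -0.037, 0.0], [-0.095, -0.039, 0.0], [-0.097, -0.04, 0.0], [-0.096, -0.04, 0.0], [-0.093, -0.038, 0.0], [-0.086, -0.036, 0.0], [-0.076, -0.032, 0.0], [-0.065, -0.027, 0.0], [-0.051, -0.021, 0.0], [-0.035, -0.015, 0.0]]
end cmd [0.4909 0.2026] radial move 13.854618965325296
```

```bash
python3 - <<'E'
s=open("plan.py").read()
s=s.replace("f=lambda p,t:p[0]+p[1]*(t-tr)-.5*dec*(t-tr)**2","f=lambda p,t:p[0]+p[1]*(t-tr)-.5*p[2]*(t-tr)**2").replace("[156,66]","[156,66,.7]")
open("plan.py","w").write(s)
E
python3 plan.py 19.675 .5085 .21 20 0
```

```text
model [155.96  65.7    0.87] res [-1.6 -2.1  1.7  0.8  0.3  0.  -0.2 -0.7  0.7 -0.3]
r [0.0566, 0.0566, 0.0576, 0.0596, 0.063, 0.0676, 0.0744, 0.083, 0.0908, 0.0972, 0.1026, 0.1064, 0.1088, 0.1096, 0.109, 0.1068, 0.1032, 0.0982, 0.092, 0.0846]
[[0.001, 0.0, 0.0], [0.001, 0.0, 0.0], [-0.001, -0.001, 0.0], [-0.005, -0.002, 0.0], [-0.011, -0.005, 0.0], [-0.019, -0.008, 0.0], [-0.032, -0.013, 0.0], [-0.048, -0.02, 0.0], [-0.062, -0.026, 0.0], [-0.074, -0.031, 0.0], [-0.084, -0.035, 0.0], [-0.091, -0.038, 0.0], [-0.096, -0.04, 0.0], [-0.097, -0.04, 0.0], [-0.096, -0.04, 0.0], [-0.092, -0.038, 0.0], [-0.085, -0.035, 0.0], [-0.076, -0.032, 0.0], [-0.064, -0.027, 0.0], [-0.051, -0.021, 0.0]]
end cmd [0.4831 0.1994] radial move 13.725416802796886
```

>>> arm_command(travel=[[0.001,0.0,0.0],[0.001,0.0,0.0],[-0.001,-0.001,0.0],[-0.005,-0.002,0.0],[-0.011,-0.005,0.0],[-0.019,-0.008,0.0],[-0.032,-0.013,0.0],[-0.048,-0.02,0.0],[-0.062,-0.026,0.0],[-0.074,-0.031,0.0],[-0.084,-0.035,0.0],[-0.091,-0.038,0.0],[-0.096,-0.04,0.0],[-0.097,-0.04,0.0],[-0.096,-0.04,0.0],[-0.092,-0.038,0.0],[-0.085,-0.035,0.0],[-0.076,-0.032,0.0],[-0.064,-0.027,0.0],[-0.051,-0.021,0.0]], delta_rot=[[0,0,0],[0,0,0],[0,0,0],[0,0,0],[0,0,0],[0,0,0],[0,0,0],[0,0,0],[0,0,0],[0,0,0],[0,0,0],[0,0,0],[0,0,0],[0,0,0],[0,0,0],[0,0,0],[0,0,0],[0,0,0],[0,0,0],[0,0,0]])

```text
time_s: 22.18
tcp_pos: [0.4854, 0.1987, 0.2785]
eef_rot: [180.0, -0.0, -88.6]
contact_force: [-0.7, -0.4, -1.6]
gripper_width: 0.0264
gripper_force: 25.0
```

```bash
python3 obs.py 1 scene; python3 plan.py 22.225 .483 .1995 20 0;python3 -c "
import chk;chk.chk()"
```

```text
22.175 [0.4854 0.1987 0.2785] [180.   -0.  -88.6] [-0.7 -0.4 -1.6]
22.175 scene 65.2 [0.5626 0.2337] 1.54
model [155.96  65.7    0.87] res [-1.6 -2.1  1.7  0.8  0.3  0.  -0.2 -0.7  0.7 -0.3]
r [0.0736, 0.068, 0.0642, 0.0616, 0.06, 0.0596, 0.0598, 0.061, 0.0634, 0.0668, 0.0716, 0.0786, 0.0856, 0.0918, 0.097, 0.1012, 0.1042, 0.106, 0.1064, 0.1056]
[[0.021, 0.008, 0.0], [0.031, 0.013, 0.0], [0.038, 0.015, 0.0], [0.043, 0.017, 0.0], [0.046, 0.019, 0.0], [0.046, 0.019, 0.0], [0.046, 0.019, 0.0], [0.044, 0.018, 0.0], [0.039, 0.016, 0.0], [0.033, 0.013, 0.0], [0.024, 0.01, 0.0], [0.011, 0.004, 0.0], [-0.002, -0.001, 0.0], [-0.013, -0.006, 0.0], [-0.023, -0.01, 0.0], [-0.03, -0.013, 0.0], [-0.036, -0.015, 0.0], [-0.039, -0.016, 0.0], [-0.04, -0.017, 0.0], [-0.039, -0.016, 0.0]]
end cmd [0.4637 0.1914] radial move 16.200184924931555
[(0.05, [248, 229, 193]), (0.052, [248, 229, 189]), (0.054, [248, 230, 192]), (0.056, [249, 229, 192]), (0.058, [249, 229, 192]), (0.06, [198, 162, 130]), (0.062, [115, 89, 71]), (0.064, [103, 83, 69]), (0.066, [101, 81, 65]), (0.068, [100, 80, 62]), (0.07, [103, 83, 66]), (0.072, [96, 76, 61]), (0.074, [102, 80, 63]), (0.076, [95, 73, 59]), (0.078, [93, 73, 59]), (0.08, [105, 82, 66]), (0.082, [114, 91, 72]), (0.084, [114, 91, 72]), (0.086, [123, 96, 77]), (0.088, [118, 97, 76]), (0.09, [114, 91, 74]), (0.092, [124, 121, 111]), (0.094, [104, 105, 99]), (0.096, [105, 106, 99]), (0.098, [96, 97, 93]), (0.1, [98, 101, 95]), (0.102, [96, 101, 96]), (0.104, [94, 97, 93]), (0.106, [97, 100, 94]), (0.108, [97, 100, 94])]
```

>>> arm_command(travel=[[0.021,0.008,0.0],[0.031,0.013,0.0],[0.038,0.015,0.0],[0.043,0.017,0.0],[0.046,0.019,0.0],[0.046,0.019,0.0],[0.046,0.019,0.0],[0.044,0.018,0.0],[0.039,0.016,0.0],[0.033,0.013,0.0],[0.024,0.01,0.0],[0.011,0.004,0.0],[-0.002,-0.001,0.0],[-0.013,-0.006,0.0],[-0.023,-0.01,0.0],[-0.03,-0.013,0.0],[-0.036,-0.015,0.0],[-0.039,-0.016,0.0],[-0.04,-0.017,0.0],[-0.039,-0.016,0.0]], delta_rot=[[0,0,0],[0,0,0],[0,0,0],[0,0,0],[0,0,0],[0,0,0],[0,0,0],[0,0,0],[0,0,0],[0,0,0],[0,0,0],[0,0,0],[0,0,0],[0,0,0],[0,0,0],[0,0,0],[0,0,0],[0,0,0],[0,0,0],[0,0,0]])

```text
time_s: 24.72
tcp_pos: [0.4654, 0.1905, 0.2785]
eef_rot: [180.0, -0.0, -88.7]
contact_force: [0.1, -0.4, -1.2]
gripper_width: 0.0261
gripper_force: 25.0
```

```bash
python3 obs.py 1 scene; python3 plan.py 24.775 .4635 .1915 20 0;python3 -c "
import chk;chk.chk()"
```

```text
24.725 [0.4654 0.1905 0.2785] [180.   -0.  -88.7] [ 0.1 -0.4 -1.2]
24.725 scene 26.3 [0.5651 0.2325] 0.39
model [156.04  65.7    0.89] res [-2.2  1.7  0.7  0.2 -0.  -0.3 -0.7  0.8  0.  -0.2]
r [0.103, 0.0996, 0.095, 0.0896, 0.0832, 0.0762, 0.0694, 0.0644, 0.061, 0.0586, 0.0572, 0.0566, 0.0566, 0.0576, 0.0592, 0.062, 0.0658, 0.071, 0.0782, 0.0856]
[[0.005, 0.002, 0.0], [0.011, 0.004, 0.0], [0.02, 0.008, 0.0], [0.03, 0.012, 0.0], [0.042, 0.017, 0.0], [0.055, 0.022, 0.0], [0.067, 0.027, 0.0], [0.077, 0.031, 0.0], [0.083, 0.034, 0.0], [0.087, 0.036, 0.0], [0.09, 0.037, 0.0], [0.091, 0.037, 0.0], [0.091, 0.037, 0.0], [0.089, 0.036, 0.0], [0.086, 0.035, 0.0], [0.081, 0.033, 0.0], [0.074, 0.03, 0.0], [0.064, 0.026, 0.0], [0.051, 0.021, 0.0], [0.037, 0.015, 0.0]]
end cmd [0.4822 0.199 ] radial move 18.547508003521948
[(0.05, [114, 90, 70]), (0.052, [114, 90, 72]), (0.054, [117, 95, 76]), (0.056, [116, 93, 71]), (0.058, [114, 90, 72]), (0.06, [169, 139, 110]), (0.062, [177, 146, 111]), (0.064, [113, 90, 71]), (0.066, [168, 136, 107]), (0.068, [245, 223, 184]), (0.07, [244, 220, 180]), (0.072, [159, 125, 101]), (0.074, [121, 97, 78]), (0.076, [117, 93, 72]), (0.078, [114, 92, 74]), (0.08, [116, 93, 74]), (0.082, [118, 94, 75]), (0.084, [118, 94, 75]), (0.086, [112, 91, 73]), (0.088, [115, 93, 73]), (0.09, [113, 93, 73]), (0.092, [113, 92, 72]), (0.094, [111, 88, 68]), (0.096, [106, 84, 69]), (0.098, [114, 95, 72]), (0.1, [127, 99, 79]), (0.102, [127, 100, 82]), (0.104, [125, 100, 78]), (0.106, [120, 99, 78]), (0.108, [120, 99, 78])]
```

>>> arm_command(travel=[[0.005,0.002,0.0],[0.011,0.004,0.0],[0.02,0.008,0.0],[0.03,0.012,0.0],[0.042,0.017,0.0],[0.055,0.022,0.0],[0.067,0.027,0.0],[0.077,0.031,0.0],[0.083,0.034,0.0],[0.087,0.036,0.0],[0.09,0.037,0.0],[0.091,0.037,0.0],[0.091,0.037,0.0],[0.089,0.036,0.0],[0.086,0.035,0.0],[0.08,0.03,0.04],[0.08,0.03,0.06]], delta_rot=[[0,0,0],[0,0,0],[0,0,0],[0,0,0],[0,0,0],[0,0,0],[0,0,0],[0,0,0],[0,0,0],[0,0,0],[0,0,0],[0,0,0],[0,0,0],[0,0,0],[0,0,0],[0,0,0],[0,0,0]])

```text
time_s: 26.9
tcp_pos: [0.5055, 0.2055, 0.3097]
eef_rot: [-179.9, 0.0, -88.6]
contact_force: [0.8, 0.6, -1.2]
gripper_width: 0.0268
gripper_force: 25.0
```

>>> arm_command(travel=[[0.073,-0.904,-0.008],[0.073,-0.904,-0.008],[0.073,-0.904,-0.008],[0.073,-0.904,-0.008],[0.073,-0.904,-0.008],[0.073,-0.904,-0.008],[0.073,-0.904,-0.008],[0.073,-0.904,-0.008],[0.073,-0.904,-0.008],[0.073,-0.904,-0.1],[0.073,-0.904,-0.18],[0.073,-0.904,-0.2],[0.073,-0.904,-0.2],[0.073,-0.904,-0.2]], delta_rot=[[0,0,0],[0,0,0],[0,0,0],[0,0,0],[0,0,0],[0,0,0],[0,0,0],[0,0,0],[0,0,0],[0,0,0],[0,0,0],[0,0,0],[0,0,0],[0,0,0]])

```text
time_s: 28.65
tcp_pos: [0.543, -0.2464, 0.2106]
eef_rot: [-179.8, -0.1, -88.6]
contact_force: [0.8, 0.4, -1.1]
gripper_width: 0.0267
gripper_force: 25.0
```

```bash
python3 - <<'E'
from h import *
s=r.get_state();print(s["tcp_pos"],s["contact_force"])
a=cap("scene");w=cap("wrist")
cv2.imwrite('pics/ins.png',np.hstack([cv2.resize(a["img"][110:250,150:290,::-1],(500,500),interpolation=cv2.INTER_CUBIC),cv2.resize(w["img"][80:280,220:340,::-1],(300,500),interpolation=cv2.INTER_CUBIC)]))
E
```

```text
[ 0.54303067 -0.24642749  0.21059043] [ 0.79341863  0.4262914  -1.09459451]
```

View pics/ins.png

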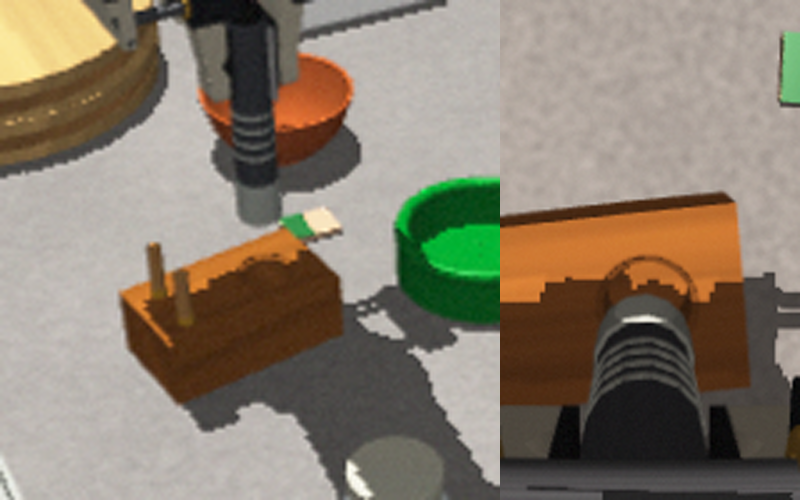

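The lens hangs right over the hole (scene crop (260,215) with the hole at (268,262); centred in the wrist view). I'll lower it gently.

>>> arm_command(travel=[[0,0,-0.04],[0,0,-0.07],[0,0,-0.085],[0,0,-0.095],[0,0,-0.105],[0,0,-0.115],[0,0,-0.12],[0,0,-0.12]], delta_rot=[[0,0,0],[0,0,0],[0,0,0],[0,0,0],[0,0,0],[0,0,0],[0,0,0],[0,0,0]])

```text
time_s: 29.75
tcp_pos: [0.5418, -0.2465, 0.1484]
eef_rot: [180.0, 0.0, -88.6]
contact_force: [0.4, -0.1, -2.2]
gripper_width: 0.0264
gripper_force: 25.0
```

>>> arm_command(travel=[[0,0,-0.01],[0,0,-0.02],[0,0,-0.03],[0,0,-0.04],[0,0,-0.046],[0,0,-0.046]], delta_rot=[[0,0,0],[0,0,0],[0,0,0],[0,0,0],[0,0,0],[0,0,0]])

```text
time_s: 30.5
tcp_pos: [0.5417, -0.2465, 0.1252]
eef_rot: [180.0, 0.0, -88.6]
contact_force: [0.1, -0.1, -1.1]
gripper_width: 0.0265
gripper_force: 25.0
```

>>> arm_command(travel=[[0,0,0],[0,0,0],[0,0,0],[0,0,0],[0,0,0],[0,0,0],[0,0,0],[0,0,0],[0,0,0.04],[0,0,0.12],[0,0,0.22],[0,0,0.3],[0,0,0.3]], delta_rot=[[0,0,0],[0,0,0],[0,0,0],[0,0,0],[0,0,0],[0,0,0],[0,0,0],[0,0,0],[0,0,0],[0,0,0],[0,0,0],[0,0,0],[0,0,0]], grip=1)

```text
time_s: 32.12
tcp_pos: [0.5434, -0.247, 0.2796]
eef_rot: [-179.6, -0.1, -88.6]
contact_force: [0.3, 0.7, -1.4]
gripper_width: 0.0874
gripper_force: 0.0
```

```bash
python3 obs.py 1 scene
```

```text
32.125 [ 0.5434 -0.247   0.2796] [-1.796e+02 -1.000e-01 -8.860e+01] [ 0.3  0.7 -1.4]
32.125 scene 63.7 [0.556  0.2389] 1.02
```

View pics/last_scene.png

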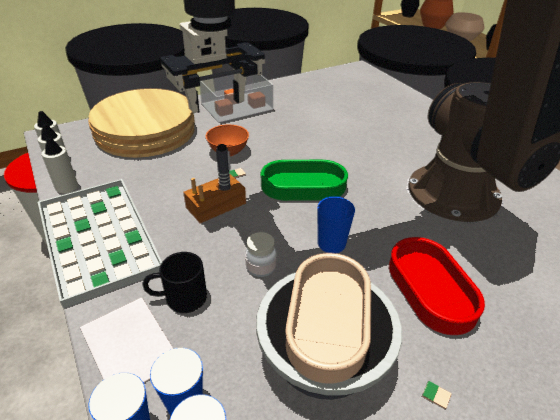

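The torch is back in its hole, upright at (223,165). The dish is centred on the wheel, the mug, jar and cup haven't moved, and the gripper is clear.

```bash
python3 -c "
from plant import close_job;print(close_job())"
```

```text
the job is handed in; nothing more can be done
None
```

The job is handed in. The dish coasted at about one turn in 5.2 to 6.6 s, and the lens followed the near-side rim about 2.5 cm above it for roughly 12 s with no contact felt. The torch is back in its hole lens down, the dish is still centred on the wheel, and the mug, jar and cup were not moved.

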